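# Slide the carrier over the warmer's edge and lay it on the blotting cards

## Robot

A 6-joint arm with a two-finger parallel gripper is mounted at the origin on a cart in front of the work surface, level with it; the furniture and walls round the work are solid. World frame = base frame: x ahead of the robot, y to its left, z up, the work surface at z = 0. Lengths are in m, angles in degrees, forces in N, time in s.
With the tool pointing down it reaches from about 0.3 to 0.75 m from the base axis. Payload 8.5 kg.
Tool frame: the origin (TCP) lies between the finger pads; the fingertips stand 17 mm ahead of it and the grasp point (between the pads) lies 2 mm behind it; z points along the fingers, y is the direction in which the jaws open and shut (so a half turn about z gives the same grasp; the last joint's range is limited). The gripper opens to 85 mm and grips with 20 to 120 N. Pads are 22 mm wide; open, the fingers measure 114 mm over their backs; the gripper's body (76 mm by 85 mm) begins 54 mm behind the grasp point. The pads swing forward as they close: fully open they stand 13 mm farther back than shut.
Start: joints at [53.268, 21.807, 74.336, -0, 83.858, -12.336], TCP at [0.227, 0.501, 0.248] pointing down, gripper open.
Joint ranges: [-178.18, 178.18], [-50.72, 133.34], [12.68, 142.11], [-81.47, 261.47], [9.98, 163.14], [-165.26, 165.26]. Speed limits (degrees/s): [136.94, 136.94, 180, 180, 180, 180].

## Interface

Orientations are given as a 3x3 rotation matrix whose columns are the frame's x, y, z axes.
In Python, from rig import readout, eyes, env gives the robot as it stands.
- The arm moves only by the tool arm_command, never from a script. Its argument "rows" is text: rows parted by semicolons, each of 7 numbers parted by spaces: the closure, from 0 (fully open) to 1 (shut), then the shift along the tool's x, y, z in mm, then the turn, a rotation vector about the tool's x, y, z in degrees. In form: grip dx dy dz rx ry rz; .... A call has 1 to 5 rows; each row shifts and turns the commanded pose from where the row before left it, along the tool's axes as they then stand; what a row does not reach is not made up. A row lasts 1/12 s, in which the tool goes at most 41.7 mm and 7.16 degrees, less where a joint would pass 70% of its speed; a pose out of reach is approached as far as the arm can. A call with a gripper value outside its range is refused whole. The fingers move at their own pace and stop on an object; "squeeze" is the grip in N (left out, the last holds). Time passes only in rows, so rows that do not move let the fingers close. It gives the time, the measured TCP pose, the force and the opening at its end, in the units of the state.
- readout.observe(): the state, without advancing time (a new reading comes with each control period).
- eyes.get_image(name): name is "scene" or "top" or "wrist"; returns the picture (384x512x3 uint8, red, green, blue); there is no depth.
- eyes.camera_model(name): a dict with "mtx" (3x3 intrinsics, pixels), "k1" (the pictures are not rectified: a ray, as slopes to the right and down, at radius r is drawn at 1 + k1 r^2 times it, then the intrinsics apply), "view" (4x4, takes a point from world to camera coordinates). Camera axes: x right, y up, looking along -z (the intrinsics and any distortion apply to the point x, -y, -z); pixel columns grow to the right and rows downward; lengths in m; the calibration is good to about 2 mm. A picture is of the moment at which its call begins: read the wrist's pose just before it. camera_model takes no time and is no camera call; for the wrist camera it gives the pose at the moment of the call.
- env.close_job(): hands the job in, once; it reports no verdict.
The state is a dict: "time_s": time; "q": joint angles; "qvel": joint speeds; "joint_efforts": joint torques, N m; "position": TCP position; "tool_rot": TCP orientation; "ft_force": force on the tool from outside, world axes, zero at the start; "wrist_torque": the same for the moment, N m; "grip_width": finger opening in m.
Only numpy, scipy, OpenCV 4.12 (cv2) and the standard library are available. Lean on these libraries where they do the work, as an engineer would, in place of code of your own. Each camera call takes 0.05 s, during which the arm holds its last target. There are 200 camera calls.

## Task

The silver slide carrier lies too flat on the warming plate to be picked up: slide it towards you until its end sticks out at least 25 mm beyond the plate's front edge while it still lies flat on the plate, so that the projecting end can be taken by its two long sides. Then pick it up and lay it flat, same side up, on the stack of cream blotting cards, both its ends over the cards, and let go. Leave the black carrier lying where it is.

Things in the scene. Friction and masses are not known exactly. Their poses are not given: they have to be found in the camera images.
- warmer: slide warming plate, fixed: white case with a smooth flat grey top 180 (x) x 240 (y) mm without rims, upper face 45 mm above the worktop; dial and switch on its right side. Origin: centre of its underside, on the worktop; x points away from the robot, z up. Front edge: the 240 mm edge at x = -90 mm; in front of it there is only the worktop. Turned by up to 10 degrees.
- warmer_front (a point): midpoint of the warming plate's front upper edge, 45 mm above the worktop; axes as the warming plate's.
- silver_carrier_center (a point): silver slide carrier, loose: flat bright aluminium plate 120 (x) x 50 (y) x 3 mm, 45 g, with a dark shallow well, two clips under 1 mm proud and a yellow band across its front end (nearer the robot). Point: its centre, half-way up; x along its length, away from the robot, z up. It starts wholly on the left or right half of the warming plate, front end 5 to 50 mm behind the front edge.
- silver_carrier_front (a point): middle of the silver carrier's front (yellow banded) end edge, half-way up; axes as the carrier's. The carrier slides easily on the smooth warming plate and the fingertips grip better than that: pressed on at its middle with a few newtons it follows the fingers.
- silver_carrier_back (a point): middle of the silver carrier's back end edge, half-way up; axes as the carrier's.
- black_carrier_center (a point): black slide carrier, loose, to be left alone: a plate of the same shape and size in black, with a red band; it lies beside the silver one on the warming plate, about 110 mm from centre to centre. Point: its centre, half-way up; axes as the silver carrier's.
- cards: stack of cream blotting cards with toothed edges, 132 (x) x 191 (y) x 6 mm, fixed on the worktop left of the warming plate, the long side within 10 degrees of the robot's straight-ahead. Origin: centre of its underside, on the worktop; x points to the robot's left, y along the long side towards the robot, z up.
There are look-alikes about, which are no part of the job. What is shaped like the part that bears silver_carrier_center but purple is not meant.

How it is judged (in metres and radians):
On the way:
1. the silver carrier lies flat on the warming plate with its end at least 25 mm beyond the front edge (x of silver_carrier_front in the frame of warmer below -0.115 m and height (world z) of silver_carrier_center between 0.0445 and 0.0485 m and angle between silver_carrier_center's own z axis and vertical below 0.06 rad), for 0.2 s.
At the end, for the whole second after the job is handed in: The silver carrier lies still, released, flat (within about 5 degrees) and same side up on the blotting cards, with the middles of both its ends over the cards (2 mm allowed); the black carrier is within 20 mm of where it started (x of silver_carrier_front in the frame of cards between -0.068 and 0.068 m and y of silver_carrier_front in the frame of cards between -0.097 and 0.097 m and x of silver_carrier_back in the frame of cards between -0.068 and 0.068 m and y of silver_carrier_back in the frame of cards between -0.097 and 0.097 m and height (world z) of silver_carrier_center between 0.004 and 0.014 m and angle between silver_carrier_center's own z axis and vertical below 0.1 rad and linear speed of silver_carrier below 0.02 m/s and contact force between silver_carrier and the fingers below 0.05 N and distance of black_carrier_center from where it was at the start of the episode below 0.02 m); the robot touches nothing.
It fails at once if the black carrier is moved more than 20 mm (distance of black_carrier_center from where it was at the start of the episode above 0.02 m).
It also fails if it takes over 48 s, if anything falls off the work surface, if the arm or the gripper's body presses on something with over 40 N, if the wrist force passes 120 N, or if a joint passes its speed limit or range.

## Working session

There is one attempt and no reset: what is moved stays moved. The work goes in short steps, Python scripts to look and compute and a tool call to move; the robot and the scene stay as the last step left them, time stands still between calls to the robot, and variables do not carry over. Pictures are saved under pics/ and viewed, about 8 in all and at most 12, crops included, and the job is handed in when it is done.

Besides the shell and the picture viewer there is one more tool, called after ">>>" in YAML: its name, and indented under it one key for each argument. arm_command: Moves the arm, as the interface text tells. Its arguments: {"type":"object","properties":{"rows":{"type":"string"},"squeeze":{"type":"number"}},"required":["rows"]}

```bash
mkdir -p pics; ls
cat > h.py <<'E'
import numpy as np, cv2
from rig import readout, eyes, env
def snap(n,f):
    cm=eyes.camera_model(n); im=eyes.get_image(n)
    cv2.imwrite('pics/'+f,im[:,:,::-1]); np.savez('pics/'+f+'.npz',mtx=cm['mtx'],k1=cm['k1'],view=cm['view']); return im,cm
def back(cm,px,z):
    K=np.array(cm['mtx']);k=float(cm['k1']);V=np.array(cm['view']);R=V[:3,:3];c=-R.T@V[:3,3]
    out=[]
    for u,v in px:
        d=cv2.undistortPoints(np.array([[[u,v]]],float),K,np.array([k,0,0,0,0.]))[0,0]
        r=R.T@np.array([d[0],-d[1],-1]); t=(z-c[2])/r[2]; out.append(c+t*r)
    return np.array(out)
def proj(cm,P):
    K=np.array(cm['mtx']);k=float(cm['k1']);V=np.array(cm['view'])
    p=np.array(P)@V[:3,:3].T+V[:3,3]; s=np.c_[p[:,0]/-p[:,2],-p[:,1]/-p[:,2]]
    s=s*(1+k*(s**2).sum(1,keepdims=True)); return s*[K[0,0],K[1,1]]+[K[0,2],K[1,2]]
E
python3 - <<'E'
from h import *
im,cm=snap('top','top0.png'); im2,_=snap('scene','sc0.png')
print(readout.observe())
E
cat > two.sh <<'E'
E
```

```text
pics
{'time_s': 0.1, 'q': array([ 5.32673516e+01,  2.18368453e+01,  7.43784650e+01, -1.10134306e-03,
        8.38569889e+01, -1.23363012e+01]), 'qvel': array([-0.0047865 , -0.00628844, -0.06326071, -0.05244844,  0.02697304,
        0.04638093]), 'joint_efforts': array([ 3.33157994e-03, -4.49224269e+01, -2.31658351e+01, -2.51606234e-04,
        3.67835673e-03, -7.26579901e-05]), 'position': array([0.22704428, 0.500695  , 0.24778762]), 'tool_rot': array([[-9.10710757e-01,  4.13044029e-01, -7.39377960e-04],
       [ 4.13044614e-01,  9.10710218e-01, -1.02272786e-03],
       [ 2.50927426e-04, -1.23680535e-03, -9.99999204e-01]]), 'ft_force': array([-0.08930475, -0.41072352, -0.02502697]), 'wrist_torque': array([ 0.0274467 , -0.01804957,  0.01681681]), 'grip_width': 0.08539386542483583}
```

View pics/top0.png

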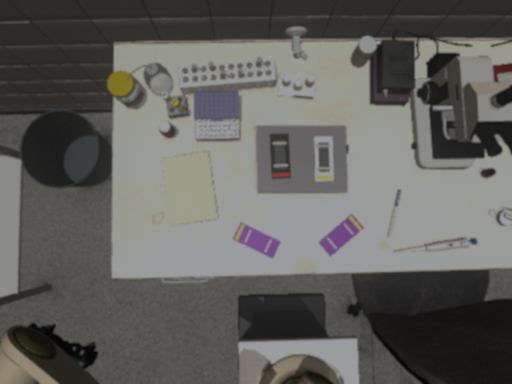

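View pics/sc0.png

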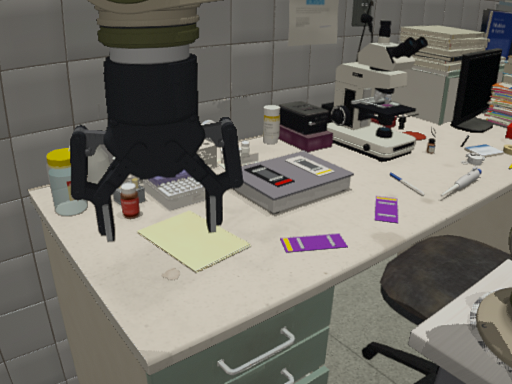

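The top picture shows the plate at px (257–347, 125–193). The silver carrier is at (324,158) with its yellow end at (324,179), black is at (280,157), and the cards are around (189,188). Next I'll enlarge the crop for corner readings.

Run:
```python
from h import *
im=cv2.imread('pics/top0.png')
c=im[115:235,150:360]
c=cv2.resize(c,None,fx=3.8,fy=3.8,interpolation=cv2.INTER_CUBIC)
cv2.imwrite('pics/c0.png',c)
cm=np.load('pics/top0.png.npz')
for z,p in((.045,[(257,125),(347,125),(257,193),(347,193)]),(.0465,[(324,137),(324,181),(280,134),(280,178)]),(.006,[(162,156),(209,151),(170,226),(217,219)])): print(back(cm,p,z).round(4))
```

```text
[[ 0.7202  0.0984  0.045 ]
 [ 0.716  -0.143   0.045 ]
 [ 0.5384  0.1024  0.045 ]
 [ 0.5332 -0.1351  0.045 ]]
[[ 0.6841 -0.0795  0.0465]
 [ 0.5662 -0.0751  0.0465]
 [ 0.6944  0.0377  0.0465]
 [ 0.5766  0.041   0.0465]]
[[0.6481 0.359  0.006 ]
 [0.6593 0.2306 0.006 ]
 [0.4574 0.3377 0.006 ]
 [0.4734 0.2113 0.006 ]]
```

View pics/c0.png

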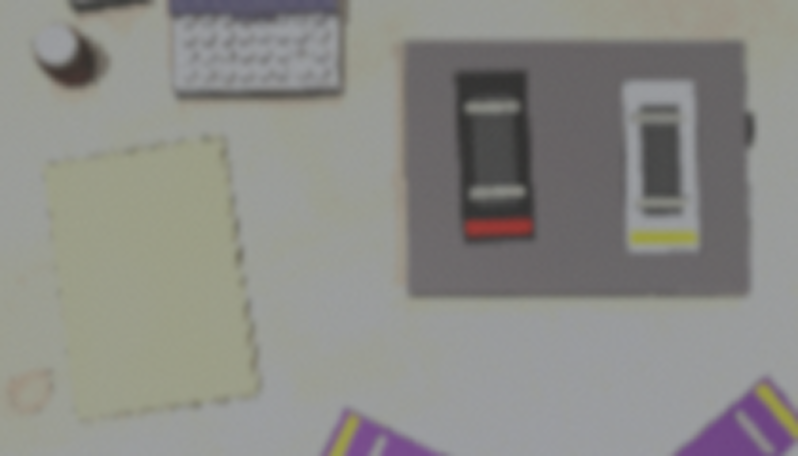

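Run:
```python
from h import *
cm=np.load('pics/top0.png.npz')
def f(name,p,z,hx,hy):
    p=(np.array(p)+.5)/3.8-.5+[150,115]; q=back(cm,p,z)  # tl tr bl br
    ax=(q[0]+q[1]-q[2]-q[3])/2; ay=(q[0]+q[2]-q[1]-q[3])/2
    print(name,'c',q.mean(0).round(4),'len',np.linalg.norm(ax).round(4),np.linalg.norm(ay).round(4),'yaw',np.degrees(np.arctan2(ax[1],ax[0])).round(2),np.degrees(np.arctan2(-ay[0],ay[1])).round(2),'front mid',((q[2]+q[3])/2).round(4))
f('warmer',[(406,42),(745,42),(408,296),(749,296)],.045,0,0)
f('silver',[(623,81),(695,80),(629,251),(699,250)],.048,0,0)
f('black',[(456,72),(525,71),(465,241),(534,238)],.048,0,0)
f('cards',[(45,163),(225,136),(77,421),(260,395)],.006,0,0)
```

```text
warmer c [ 0.6267 -0.0179  0.045 ] len 0.1793 0.2381 yaw -1.19 -1.13 front mid [ 0.5371 -0.016   0.045 ]
silver c [ 0.6271 -0.0764  0.048 ] len 0.1198 0.0498 yaw -0.49 -0.3 front mid [ 0.5672 -0.0759  0.048 ]
black c [0.6364 0.0397 0.048 ] len 0.1184 0.0481 yaw 1.46 0.54 front mid [0.5773 0.0382 0.048 ]
cards c [0.5595 0.2845 0.006 ] len 0.187 0.1305 yaw 6.91 7.15 front mid [0.4667 0.2732 0.006 ]
```

>>> arm_command:
  rows: "1 -34.4 -20.6 0 0 0 -6; 1 -32 -24 0 0 0 -6; 1 -29.4 -27.2 0 0 0 -6; 1 -26.3 -30.2 0 0 0 -6; 1 -22.5 -33 0 0 0 0"

```text
time_s: 0.52
position: [0.3402, 0.3356, 0.2481]
tool_rot: [[-1.0, 0.005, -0.0], [0.005, 1.0, -0.0], [0.0, -0.0, -1.0]]
ft_force: [-0.0, 0.7, 0.3]
grip_width: 0.0253
```

>>> arm_command:
  rows: "1 -23.5 -34 0 0 0 0; 1 -23.5 -34 0 0 0 0; 1 -23.5 -34 0 0 0 0; 1 -23.5 -34 0 0 0 0; 1 -23.5 -34 0 0 0 0"

```text
time_s: 0.93
position: [0.456, 0.164, 0.2482]
tool_rot: [[-1.0, 0.011, -0.0], [0.011, 1.0, 0.0], [0.0, 0.0, -1.0]]
ft_force: [0.3, 1.4, 0.7]
grip_width: -0.0003
```

>>> arm_command:
  rows: "1 -23.5 -34 0 0 0 0; 1 -23.5 -34 0 0 0 0; 1 -20 -34 10 0 0 0; 1 -5 -35 20 0 0 0; 1 0 -30 20 0 0 0"

```text
time_s: 1.35
position: [0.5266, -0.0043, 0.1974]
tool_rot: [[-1.0, 0.012, 0.001], [0.012, 1.0, -0.0], [-0.001, -0.0, -1.0]]
ft_force: [0.3, -0.2, 0.4]
grip_width: -0.0001
```

Run:
```python
from h import *
o=readout.observe();print(o['position'],o['tool_rot'],o['grip_width'],o['time_s'])
im,cm=snap('wrist','w1.png')
print(proj(cm,[[.5671,-.0759,.048],[.687,-.077,.048],[.537,-.016,.045]]))
```

```text
[ 0.52661633 -0.00433367  0.1974437 ] [[-9.99931491e-01  1.16560207e-02  1.07262972e-03]
 [ 1.16555396e-02  9.99931969e-01 -4.53672791e-04]
 [-1.07784477e-03 -4.41139632e-04 -9.99999322e-01]] -8.380640235644615e-05 1.35
[[178.00695081 224.35251448]
 [186.26757694 334.40994513]
 [243.30154116 190.91448756]]
```

View pics/w1.png

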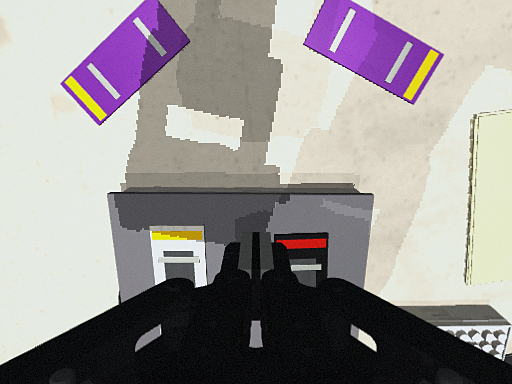

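>>> arm_command:
  rows: "1 -25.5 -18 20 0 0 0; 1 -25.5 -18 20 0 0 0; 1 -25.5 -18 20 0 0 0; 1 -25 -17 20 0 0 0; 1 0 0 20 0 0 0"

```text
time_s: 1.82
position: [0.6294, -0.0772, 0.0965]
tool_rot: [[-1.0, 0.013, 0.002], [0.013, 1.0, -0.001], [-0.002, -0.001, -1.0]]
ft_force: [-0.7, 0.4, 0.2]
grip_width: -0.0003
```

>>> arm_command:
  rows: "1 0 0 8 0 0 0; 1 0 0 3 0 0 0; 1 0 0 0 0 0 0"

```text
time_s: 2.07
position: [0.6257, -0.0733, 0.0872]
tool_rot: [[-1.0, 0.01, -0.001], [0.01, 1.0, 0.0], [0.001, 0.0, -1.0]]
ft_force: [-0.5, 0.6, 0.8]
grip_width: 0.0002
```

>>> arm_command:
  rows: "1 0 -2 8 0 0 0; 1 0 0 8 0 0 0; 1 0 0 3 0 0 0; 1 0 0 0 0 0 0; 1 0 0 0 0 0 0"

```text
time_s: 2.48
position: [0.6262, -0.0758, 0.0685]
tool_rot: [[-1.0, 0.011, 0.0], [0.011, 1.0, -0.0], [-0.0, 0.0, -1.0]]
ft_force: [0.2, -0.3, -0.2]
grip_width: -0.0001
```

>>> arm_command:
  rows: "1 0 0 1.5 0 0 0; 1 0 0 1 0 0 0; 1 0 0 0 0 0 0; 1 0 0 0 0 0 0"

```text
time_s: 2.82
position: [0.6263, -0.0759, 0.0659]
tool_rot: [[-1.0, 0.011, 0.0], [0.011, 1.0, -0.0], [-0.0, -0.0, -1.0]]
ft_force: [0.2, -0.1, -0.2]
grip_width: -0.0
```

>>> arm_command:
  rows: "1 0 0 1 0 0 0; 1 0 0 0 0 0 0; 1 0 0 0 0 0 0"

```text
time_s: 3.07
position: [0.6264, -0.076, 0.0651]
tool_rot: [[-1.0, 0.011, 0.001], [0.011, 1.0, -0.0], [-0.001, -0.0, -1.0]]
ft_force: [0.3, 0.3, 2.3]
grip_width: -0.0002
```

>>> arm_command:
  rows: "1 0 0 0.5 0 0 0; 1 0 0 0 0 0 0; 1 0 0 0 0 0 0"

```text
time_s: 3.32
position: [0.6265, -0.076, 0.0651]
tool_rot: [[-1.0, 0.011, 0.001], [0.011, 1.0, -0.0], [-0.001, -0.0, -1.0]]
ft_force: [-1.8, 0.1, 6.2]
grip_width: 0.0
```

>>> arm_command:
  rows: "1 3 0 0 0 0 0; 1 6 0 0 0 0 0; 1 7 0 0 0 0 0; 1 7 0 0 0 0 0; 1 7 0 0 0 0 0"

```text
time_s: 3.73
position: [0.5966, -0.0758, 0.0651]
tool_rot: [[-1.0, 0.011, 0.003], [0.011, 1.0, -0.001], [-0.003, -0.001, -1.0]]
ft_force: [2.8, 0.3, 4.8]
grip_width: -0.0001
```

>>> arm_command:
  rows: "1 7 0 0 0 0 0; 1 7 0 0 0 0 0; 1 7 0 0 0 0 0; 1 7 0 0 0 0 0; 1 7 0 0 0 0 0"

```text
time_s: 4.15
position: [0.5616, -0.0754, 0.065]
tool_rot: [[-1.0, 0.011, 0.003], [0.011, 1.0, -0.001], [-0.003, -0.001, -1.0]]
ft_force: [0.6, -0.4, 5.5]
grip_width: 0.0002
```

>>> arm_command:
  rows: "1 5 0 0 0 0 0; 1 0 0 0 0 0 0; 1 0 0 0 0 0 0; 1 0 0 0 0 0 0"

```text
time_s: 4.48
position: [0.5559, -0.0753, 0.0651]
tool_rot: [[-1.0, 0.011, 0.0], [0.011, 1.0, -0.0], [-0.0, -0.0, -1.0]]
ft_force: [-2.6, 0.3, 10.2]
grip_width: 0.0003
```

Run:
```python
from h import *
im,cm=snap('wrist','w2.png')
im,cm=snap('top','t2.png')
c=cv2.resize(im[115:235,230:370],None,fx=3.8,fy=3.8,interpolation=cv2.INTER_CUBIC)[:,:,::-1]
w=cv2.imread('pics/w2.png'); w=cv2.resize(w[:300],None,fx=.5,fy=.5)
cv2.imwrite('pics/c2.png',np.hstack([c,np.vstack([w,np.zeros((456-150,256,3),np.uint8)])]))
```

```text
(no output)
```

View pics/c2.png

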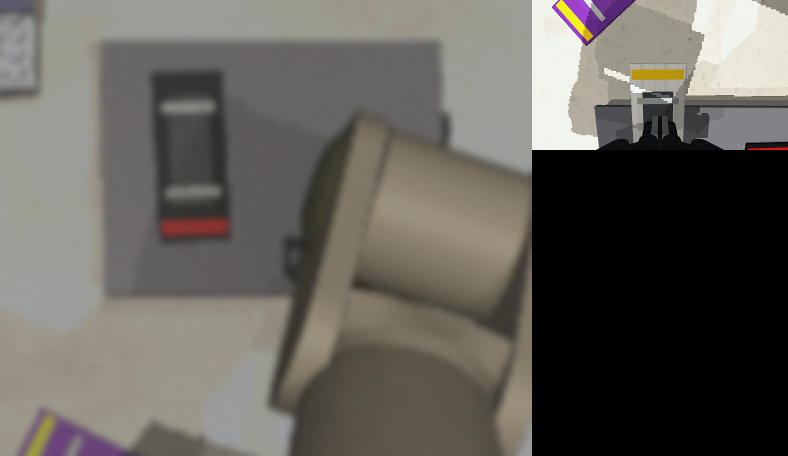

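Run:
```python
from h import *
cm=np.load('pics/w2.png.npz')
im=cv2.imread('pics/w2.png'); hsv=cv2.cvtColor(im,cv2.COLOR_BGR2HSV)
m=((hsv[:,:,0]>18)&(hsv[:,:,0]<32)&(hsv[:,:,1]>200)&(np.arange(512)>180)[None]).astype(np.uint8)
n,l,s,c=cv2.connectedComponentsWithStats(m);print([ (s[i],c[i]) for i in range(1,n) if s[i,4]>100])
print(back(cm,[(196,128),(308,128)],.048),back(cm,[(130,210),(400,198)],.045))
print(readout.observe()['ft_force'],readout.observe()['time_s'])
```

```text
[(array([ 199,  139,  105,   20, 2080], dtype=int32), array([250.89759615, 148.46057692]))]
[[ 0.49788116 -0.10123071  0.048     ]
 [ 0.49839526 -0.05272823  0.048     ]] [[ 0.53624776 -0.13553071  0.045     ]
 [ 0.53163039 -0.00780617  0.045     ]]
[-2.62505811 -0.11531394  8.50256537] 4.5833
```

The carrier now projects about 37 mm (front end x≈0.498, edge ≈0.535) and lies flat. Next I lift off, open and move to the grasp.

>>> arm_command:
  rows: "1 0 0 5 0 0 0; 1 0 0 -25 0 0 0; 0 0 0 -30 0 0 0; 0 20 -1 -5 0 0 0; 0 21 0 0 0 0 0"

```text
time_s: 5.0
position: [0.5157, -0.0761, 0.121]
tool_rot: [[-1.0, 0.01, 0.004], [0.01, 1.0, -0.002], [-0.004, -0.002, -1.0]]
ft_force: [0.0, -0.1, -0.3]
grip_width: 0.0358
```

My first row had the wrong sign, so it pressed 5 mm further for 1/12 s. I'll look before grasping to see whether the carrier moved.

>>> arm_command:
  rows: "0 0 0 0 0 0 0; 0 0 0 0 0 0 0; 0 0 0 0 0 0 0; 0 0 0 0 0 0 0"

```text
time_s: 5.33
position: [0.5158, -0.0758, 0.119]
tool_rot: [[-1.0, 0.011, -0.0], [0.011, 1.0, 0.0], [0.0, 0.0, -1.0]]
ft_force: [-0.9, 0.0, -0.2]
grip_width: 0.0834
```

Run:
```python
from h import *
o=readout.observe();print(o['position'],o['grip_width'],o['time_s'],o['ft_force'])
im,cm=snap('wrist','w3.png')
print(proj(cm,[[.498,-.1015,.048],[.498,-.0525,.048],[.536,-.0765,.045]]))
```

```text
[ 0.51577935 -0.07579255  0.11904242] 0.08338893614434972 5.3333 [-0.85006372  0.02719246 -0.17835773]
[[215.33108713 184.83648088]
 [293.53260119 184.02164312]
 [255.82790929 238.13773154]]
```

View pics/w3.png

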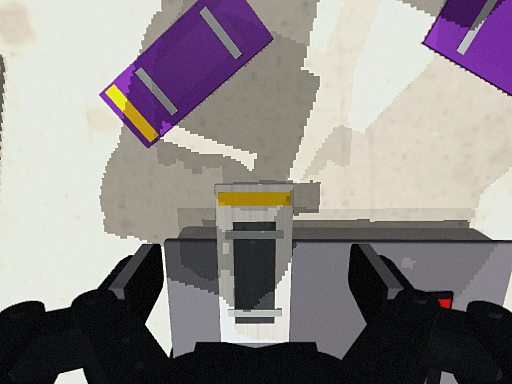

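The carrier's front edge is at row 184, columns 216–294, exactly as predicted, so it hasn't shifted. It is centred between the fingers (column 256), and the plate edge is at row 241. Next I descend.

>>> arm_command:
  rows: "0 2 0 20 0 0 0; 0 0 0 25 0 0 0; 0 0 0 20 0 0 0; 0 0 0 10 0 0 0; 0 0 0 0 0 0 0"

```text
time_s: 5.8
position: [0.5127, -0.0754, 0.0424]
tool_rot: [[-1.0, 0.011, -0.004], [0.011, 1.0, 0.001], [0.004, 0.001, -1.0]]
ft_force: [-0.5, 0.3, 0.1]
grip_width: 0.0852
```

>>> arm_command:
  rows: "1 0 0 0 0 0 0; 1 0 0 0 0 0 0; 1 0 0 0 0 0 0; 1 0 0 0 0 0 0; 1 0 0 0 0 0 0"
  squeeze: 60

```text
time_s: 6.22
position: [0.5139, -0.0759, 0.0454]
tool_rot: [[-1.0, 0.011, 0.002], [0.011, 1.0, -0.001], [-0.002, -0.001, -1.0]]
ft_force: [0.8, 0.8, 4.4]
grip_width: 0.0477
```

>>> arm_command:
  rows: "1 0 0 0 0 0 0; 1 0 0 -8 0 0 0; 1 0 0 -15 0 0 0; 1 0 0 -25 0 0 0; 1 0 0 -25 0 0 0"

```text
time_s: 6.63
position: [0.5126, -0.0755, 0.1181]
tool_rot: [[-1.0, 0.011, -0.002], [0.011, 1.0, 0.001], [0.002, 0.001, -1.0]]
ft_force: [0.3, -0.2, 0.3]
grip_width: 0.0476
```

>>> arm_command:
  rows: "1 0 10 -20 0 0 0; 1 0 20 0 0 0 0; 1 0 30 0 0 0 0; 1 0 30 0 0 0 0; 1 0 30 0 0 0 0"

```text
time_s: 7.05
position: [0.5141, 0.0455, 0.1378]
tool_rot: [[-1.0, 0.012, -0.0], [0.012, 1.0, 0.0], [0.0, 0.0, -1.0]]
ft_force: [0.7, 0.7, -0.4]
grip_width: 0.0478
```

>>> arm_command:
  rows: "1 0 30 0 0 0 -2; 1 0 30 0 0 0 -2; 1 0 30 0 0 0 -2; 1 0 30 0 0 0 -1.5; 1 0 30 0 0 0 0"

```text
time_s: 7.47
position: [0.5055, 0.1953, 0.1376]
tool_rot: [[-0.993, -0.121, -0.0], [-0.121, 0.993, -0.0], [0.001, -0.0, -1.0]]
ft_force: [1.1, -0.7, 0.1]
grip_width: 0.0482
```

```bash
python3 - <<'E'
from h import *
o=readout.observe();print(o['position'],o['tool_rot'].round(3),o['grip_width'],o['time_s'],o['ft_force'],o['wrist_torque'])
im,cm=snap('wrist','w4.png'); im,cm=snap('scene','s4.png')
E
python3 -c "
import cv2,numpy as np
a=cv2.imread('pics/w4.png');b=cv2.imread('pics/s4.png')
cv2.imwrite('pics/c4.png',np.hstack([cv2.resize(a,(400,300)),b[70:370,20:420]]))"
```

```text
[0.50545401 0.19531588 0.13763557] [[-0.993 -0.121 -0.   ]
 [-0.121  0.993 -0.   ]
 [ 0.001 -0.    -1.   ]] 0.048215980304245586 7.4667 [ 1.12617292 -0.68408211  0.10668676] [ 0.01088314  0.02885062 -0.09173913]
```

View pics/c4.png

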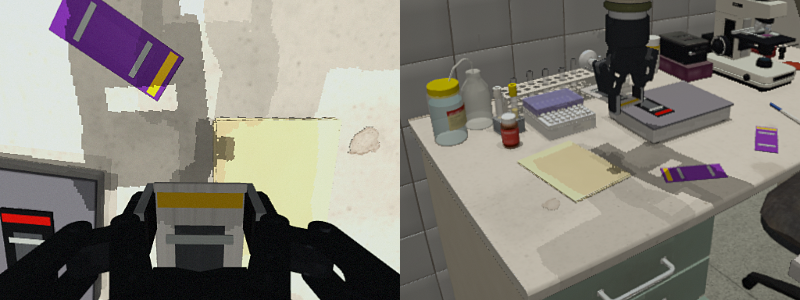

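The carrier is held level, the black one is undisturbed, and the cards are straight ahead. The fingertips reach about 13 mm below the carrier, so I can't set it down with the tool vertical. I'll tilt the back end down about 9°, let it touch the cards, then release.

>>> arm_command:
  rows: "1 -5 20 10 0 0 0; 1 -5 25 20 0 0 0; 1 -5 20 20 0 0 0; 1 -5 17 20 0 0 0; 1 0 0 12 0 0 0"

```text
time_s: 7.98
position: [0.5155, 0.2795, 0.0535]
tool_rot: [[-0.993, -0.122, -0.002], [-0.122, 0.993, -0.0], [0.002, 0.0, -1.0]]
ft_force: [-1.4, -0.2, -0.1]
grip_width: 0.0478
```

>>> arm_command:
  rows: "1 0 0 0 0 3 0; 1 0 0 0 0 3 0; 1 0 0 0 0 3 0; 1 0 0 10 0 0 0; 1 0 0 0 0 0 0"

```text
time_s: 8.4
position: [0.5138, 0.2767, 0.0436]
tool_rot: [[-0.98, -0.119, -0.157], [-0.118, 0.993, -0.019], [0.158, -0.001, -0.987]]
ft_force: [-0.5, 1.1, -0.3]
grip_width: 0.048
```

Run:
```python
from h import *
o=readout.observe();print(o['position'],o['tool_rot'].round(3),o['grip_width'],o['time_s'],o['ft_force'],o['wrist_torque'])
im,cm=snap('scene','s5.png')
cv2.imwrite('pics/c5.png',cv2.resize(im[60:300,100:340],None,fx=2.4,fy=2.4,interpolation=cv2.INTER_CUBIC)[:,:,::-1])
```

```text
[0.51380686 0.27668776 0.0435865 ] [[-0.98  -0.119 -0.157]
 [-0.118  0.993 -0.019]
 [ 0.158 -0.001 -0.987]] 0.048017271605423656 8.4 [-0.45927271  1.06556595 -0.30626623] [-0.01843689 -0.07405751  0.04091745]
```

View pics/c5.png

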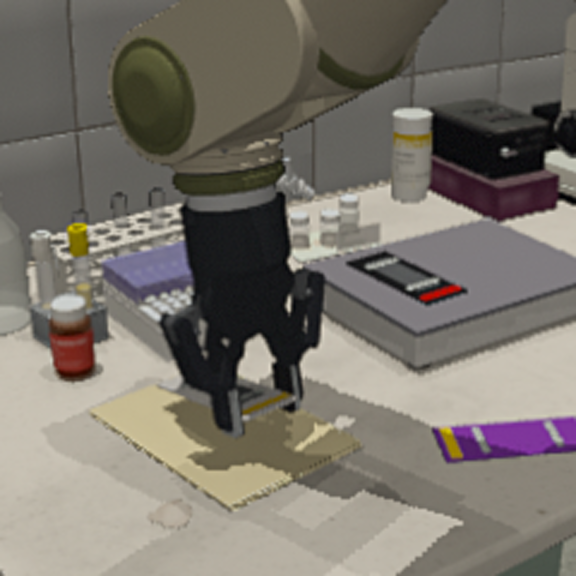

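>>> arm_command:
  rows: "1 0 0 9 0 0 0; 1 0 0 6 0 0 0; 1 -3 0 3 0 0 0; 1 0 0 0 0 0 0; 1 0 0 0 0 0 0"

```text
time_s: 8.87
position: [0.5147, 0.2775, 0.027]
tool_rot: [[-0.981, -0.12, -0.155], [-0.118, 0.993, -0.019], [0.156, -0.0, -0.988]]
ft_force: [-0.7, 0.2, -0.5]
grip_width: 0.0474
```

>>> arm_command:
  rows: "1 0 0 1 0 0 0; 1 0 0 0 0 0 0; 1 0 0 0 0 0 0"

```text
time_s: 9.12
position: [0.5145, 0.2775, 0.0264]
tool_rot: [[-0.981, -0.12, -0.155], [-0.118, 0.993, -0.019], [0.156, 0.0, -0.988]]
ft_force: [0.1, -0.8, -0.1]
grip_width: 0.048
```

>>> arm_command:
  rows: "1 0 0 1 0 0 0; 1 0 0 0 0 0 0; 1 0 0 0 0 0 0"

```text
time_s: 9.37
position: [0.5143, 0.2775, 0.0252]
tool_rot: [[-0.981, -0.12, -0.155], [-0.118, 0.993, -0.019], [0.156, 0.0, -0.988]]
ft_force: [-0.6, -0.2, -0.4]
grip_width: 0.0479
```

>>> arm_command:
  rows: "1 0 0 1.5 0 0 0; 1 0 0 0 0 0 0; 1 0 0 0 0 0 0"

```text
time_s: 9.62
position: [0.514, 0.2775, 0.0237]
tool_rot: [[-0.981, -0.12, -0.155], [-0.118, 0.993, -0.019], [0.157, -0.0, -0.988]]
ft_force: [-0.3, -0.3, 0.1]
grip_width: 0.0475
```

>>> arm_command:
  rows: "1 0 0 1 0 0 0; 1 0 0 0 0 0 0; 1 0 0 0 0 0 0"

```text
time_s: 9.87
position: [0.514, 0.2774, 0.0228]
tool_rot: [[-0.981, -0.12, -0.155], [-0.118, 0.993, -0.019], [0.156, 0.0, -0.988]]
ft_force: [-0.5, -1.0, 0.7]
grip_width: 0.0476
```

>>> arm_command:
  rows: "1 0 0 1 0 0 0; 1 0 0 0 0 0 0; 1 0 0 0 0 0 0"

```text
time_s: 10.12
position: [0.5139, 0.2774, 0.0218]
tool_rot: [[-0.981, -0.12, -0.155], [-0.118, 0.993, -0.019], [0.156, 0.0, -0.988]]
ft_force: [0.2, -0.3, -0.2]
grip_width: 0.0474
```

>>> arm_command:
  rows: "1 0 0 1 0 0 0; 1 0 0 0 0 0 0; 1 0 0 0 0 0 0"

```text
time_s: 10.37
position: [0.5139, 0.2774, 0.0216]
tool_rot: [[-0.981, -0.12, -0.154], [-0.118, 0.993, -0.018], [0.155, 0.0, -0.988]]
ft_force: [-1.2, -0.6, 7.0]
grip_width: 0.0477
```

>>> arm_command:
  rows: "1 0 0 1 0 0 0; 1 0 0 0 0 0 0; 1 0 0 0 0 0 0"

```text
time_s: 10.62
position: [0.5139, 0.2775, 0.0214]
tool_rot: [[-0.981, -0.12, -0.154], [-0.118, 0.993, -0.018], [0.155, 0.0, -0.988]]
ft_force: [-2.6, -1.6, 13.4]
grip_width: 0.048
```

>>> arm_command:
  rows: "1 0 0 -1.3 0 0 0; 0 0 0 0 0 0 0; 0 0 0 0 0 0 0; 0 0 0 0 0 0 0; 0 0 0 0 0 0 0"

```text
time_s: 11.03
position: [0.5135, 0.2773, 0.0208]
tool_rot: [[-0.98, -0.12, -0.156], [-0.118, 0.993, -0.019], [0.157, -0.0, -0.988]]
ft_force: [-0.2, -0.5, -0.3]
grip_width: 0.0854
```

>>> arm_command:
  rows: "0 0 0 0 0 0 0; 0 0 0 0 0 0 0; 0 0 0 -10 0 0 0; 0 0 0 -20 0 0 0; 0 0 0 -30 0 0 0"

```text
time_s: 11.45
position: [0.522, 0.2782, 0.0798]
tool_rot: [[-0.98, -0.12, -0.16], [-0.118, 0.993, -0.02], [0.161, -0.001, -0.987]]
ft_force: [-0.2, 0.4, -0.8]
grip_width: 0.0853
```

>>> arm_command:
  rows: "0 20 0 -30 0 0 0; 0 30 0 -20 0 0 0; 0 40 0 0 0 -4 0; 0 30 0 0 0 -5 0; 0 0 0 0 0 0 0"

```text
time_s: 11.87
position: [0.4034, 0.2637, 0.1462]
tool_rot: [[-0.992, -0.122, -0.005], [-0.122, 0.993, -0.002], [0.005, -0.002, -1.0]]
ft_force: [1.0, 0.7, 0.1]
grip_width: 0.0853
```

Run:
```python
from h import *
o=readout.observe();print(o['position'],o['grip_width'],o['time_s'],o['ft_force'])
im,cm=snap('wrist','w6.png')
im2,_=snap('scene','s6.png'); im3,_=snap('top','t6.png')
a=cv2.resize(im,(400,300)); b=im2[100:300,100:367]; b=cv2.resize(b,(400,300)); c=cv2.resize(im3[115:235,150:360],None,fx=2.5,fy=2.5,interpolation=cv2.INTER_CUBIC)
d=np.zeros((600,800,3),np.uint8);d[:300,:400]=a;d[:300,400:]=b;d[300:,:525]=c
cv2.imwrite('pics/c6.png',d[:,:,::-1])
```

```text
[0.40343865 0.26365424 0.14615372] 0.0852775390966877 11.8667 [1.04265806 0.74379207 0.12316579]
```

View pics/c6.png

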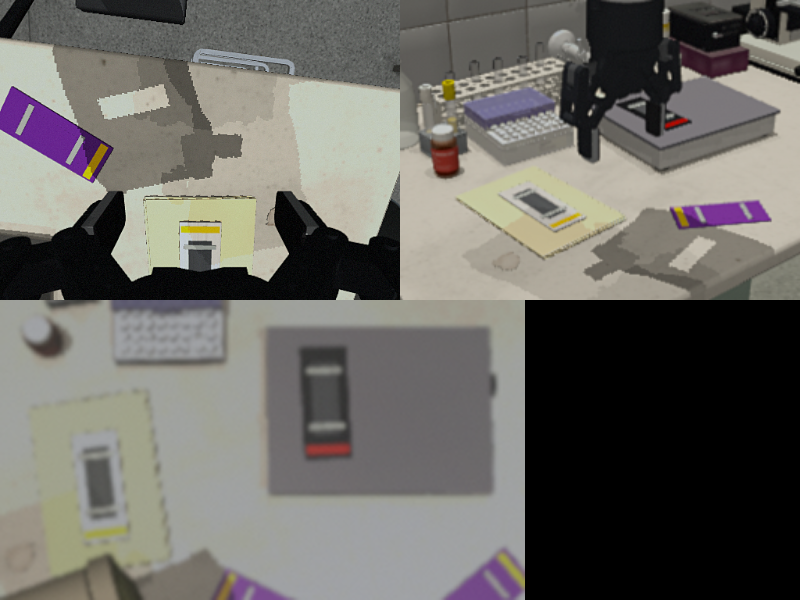

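The silver carrier lies flat in the middle of the cards, same side up. In the top crop its ends are at (95,430) and (105,538), well inside the card edges. The black carrier hasn't moved, and the gripper is open and clear.

>>> arm_command:
  rows: "0 0 0 0 0 0 0; 0 0 0 0 0 0 0; 0 0 0 0 0 0 0; 0 0 0 0 0 0 0; 0 0 0 0 0 0 0"

```text
time_s: 12.43
position: [0.4133, 0.2652, 0.1462]
tool_rot: [[-0.993, -0.12, -0.0], [-0.12, 0.993, -0.0], [0.0, -0.0, -1.0]]
ft_force: [1.2, 0.4, -0.2]
grip_width: 0.0854
```

Run:
```python
from h import *
cm=np.load('pics/t6.png.npz')
p=lambda L:(np.array(L)+.5)/2.5-.5+[150,115]
e=back(cm,p([(105,238),(95,131)]),.009)
a=np.radians(7); X=np.array([-np.sin(a),np.cos(a)]);Y=-np.array([np.cos(a),np.sin(a)])
for q in e: print('in cards',(q[:2]-[.5595,.2845])@X,(q[:2]-[.5595,.2845])@Y)
print(back(cm,p([(326,102)]),.048))
print(env.close_job())
```

```text
in cards 0.0015995988211450415 0.060509181647096344
in cards -0.002723716944505702 -0.056229871859297356
[[0.63624916 0.03918174 0.048     ]]
the job is handed in; nothing more can be done
None
```

The silver carrier now lies flat and same side up on the blotting cards, released, and the job is handed in at about 12.5 s of the 48 s allowed.

- **Sliding:** I pressed on the middle of the carrier with about 5–10 N and slid it 70 mm towards me. Its front end stuck out about 37 mm past the plate's edge while it still lay flat. I then took it by its two long sides.
- **Placing:** The fingertips reach below the carrier, so it could not be set down with the tool vertical. I tilted its back end down about 9° until it touched the cards (force rose to 7–13 N), then backed off slightly and let go.

**Last checks:**
- **Carrier ends:** the middles of the front and back ends are at about (+2, +61) mm and (−3, −56) mm in the cards' frame, against limits of 68 and 97 mm.
- **Black carrier:** it measures within 1 mm of where it started.
- **Gripper:** it is open and clear of everything.

**One slip:** I got a sign wrong when lifting off after the slide, so the fingers pressed 5 mm further for one 1/12 s row. The force during that row was not read. A picture taken afterwards showed the carrier had not moved. No other check failed or disagreed.

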